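# Hang the parts basket in the rim notch of the rinse tank

## Robot

A 6-joint arm with a two-finger parallel gripper is mounted at the origin on the work surface. World frame = base frame: x ahead of the robot, y to its left, z up, the work surface at z = 0. Lengths are in mm, angles in rad, forces in N, time in s.
With the tool pointing down it reaches from about 350 to 975 mm from the base axis. Payload 7.1 kg.
Tool frame: the origin (TCP) lies midway between the tips of the shut fingers; the grasp point (between the pads) lies 19 mm behind it; z points along the fingers, y is the line along which they close (so a half turn about z gives the same grasp; the last joint's range is limited). The gripper opens to 88 mm and grips with 3 to 60 N. Pads are 20 mm wide; open, the fingers measure 115 mm over their backs; the gripper's body (75 mm by 178 mm) begins 61 mm behind the grasp point.
Start: joints at [1.243, 0.423, 1.63, -0, 1.089, -0.019], TCP at [189.915, 595.43, 222.675] pointing down, gripper open.
Joint ranges: [-3, 3], [-0.9, 2.11], [0.09, 2.58], [-1.31, 4.45], [0.11, 2.69], [-2.54, 2.54]. Speed limits (rad/s): [2.39, 2.39, 3.01, 3.14, 3.14, 3.14].

## Interface

Orientations are given as a rotation vector (axis times angle).
In Python, from workcell import status, eyes, ticket gives the robot as it stands.
- The arm moves only by the shell command python3 -m jog FILE [OPENING], which reads ROWS from the file FILE. ROWS is a JSON list that holds a single list of rows (three levels of brackets), with 1 to 5 rows, each of 6 numbers: dx, dy, dz in cm, then a rotation vector rx, ry, rz in units of 0.25 rad; each row shifts and turns the commanded pose from where the row before left it, along the tool's axes as they then stand; what a row does not reach is not made up. A row lasts 1/12 s, in which the tool goes at most 41.7 mm and 0.125 rad, less where a joint would pass 70% of its speed; a pose out of reach is approached as far as the arm can. OPENING is the finger opening in mm, set as the command begins (- or left out keeps the last). The fingers move at their own pace and stop on an object; the grip force is fixed at half the most. Time passes only in rows, so rows that do not move let the fingers close. It prints the time, the measured TCP pose, the force, the opening and the grip force at its end. Input that does not fit is refused with a message, and nothing moves.
- status.get_obs(): the state, without advancing time (a new reading comes with each control period).
- eyes.get_image(name): name is "side" or "top"; returns a dict with "img" (420x560x3 uint8, red, green, blue), "range_z" (420x560 float32, mm along the optical axis (not along the pixel's ray), 0 where there is no reading), "fx", "fy", "cx", "cy" (pixels), "k1" (the pictures are not rectified: a ray, as slopes to the right and down, at radius r is drawn at 1 + k1 r^2 times it, then the intrinsics apply), "R" (3x3) and "t" (3): a world point X has camera coordinates R X + t. Camera axes: x right, y down, z forward; pixel columns grow to the right and rows downward; lengths in mm; the calibration is good to about 2 mm. A picture is of the moment at which its call begins.
- ticket.close_job(): hands the job in; it is judged then, once.
The state is a dict: "t": time; "qpos": joint angles; "qvel": joint speeds; "joint_torque": joint torques, N m; "ee_pos": TCP position; "orientation": TCP orientation; "ft_force": force on the tool from outside, world axes, zero at the start; "moment": the same for the moment, N m; "width": finger opening in mm; "grasp_force": force on a finger pad.
Only numpy, scipy, OpenCV 4.12 (cv2) and the standard library are available. Lean on these libraries where they do the work, as an engineer would, in place of code of your own. Each camera call takes 0.05 s, during which the arm holds its last target. There are 200 camera calls.

## Task

Pick up the little steel parts basket by its black grip and hang it by its own hook over the white strip on the rinse tank's near rim, with the cup inside the tank. Slide the hook gently along the strip until it drops fully into the strip's notch, then let go so that the basket hangs there by itself. Work with a light touch, and leave the tool pot, spool and doming block where they are.

Things in the scene. Friction and masses are not known exactly. Their poses are not given: they have to be found in the camera images.
- basket: loose steel parts basket, 0.12 to 0.25 kg, upright on the bench. Origin: centre of the cup's underside; z up. Cup round, 72 mm across, 40 mm high. On its -x side a flat shank, 16 mm wide in y, outer face at x = -40 mm, rises to a square hook that bends over towards -x and down again, with a black grip on top, 130 mm high in all
- hook (a point): middle of the underside of the hook's bridge (the face that rests on the rim), 78 mm above the cup's underside, at basket x = -46 mm; axes as the basket. Hook 16 mm wide in y; gap between shank and outer leg 12 mm in x; outer leg 4 mm thick, reaching 26 mm below the bridge, its tip flared a few mm outward; bridge 4 mm thick
- grip (a point): point in the basket's black grip, 114 mm above the cup's underside, 36 mm straight above hook; axes as the basket. Grip 12 mm thick in x, 30 mm wide in y, from 94 to 130 mm above the cup's underside, on a 14 mm wide neck. Pinch it across x with the fingertips no lower than 94 mm, so that they clear the strip when the hook is in the notch
- tank: open rectangular stainless rinse tank, empty, fixed to the bench: 134 mm (x) by 220 mm (y), 90 mm high, walls and floor 4 to 5 mm. Origin: centre of its underside; z up; -x is the near wall, which faces the robot. On the near wall's top sits a white plastic strip 160 mm long in y and 8 mm thick in x, centred on the wall; straight top 108 mm above the bench, lower edge 82 mm
- rim (a point): fixed point over the near wall's middle, in the middle of the strip's thickness, 108 mm above the bench (strip's top); axes as the tank. The strip has one square open-topped notch, 20 mm long in y, 10 mm deep. The strip may stand up to 25 mm either way along y, so the notch's middle is within 25 mm of here but NOT measured: find it by sight or feel. Stiff: it stays put. Keep forces under 30 N
- tool_pot: bystander: terracotta pot, 74 mm across, with wooden tool handles, about 130 mm high. Origin: centre of its underside
- spool: bystander: wooden spool, 40 mm across, 44 mm high, upright. Origin: centre of its underside
- block: bystander: steel doming block, a 40 mm cube with a round hollow in its top. Origin: centre of its underside
Mind the look-alikes: they are no part of the job. Leave any red or turquoise look-alike of the basket alone.

How it is judged (in metres and radians):
On the way, in this order (a step that is already met when the one before it is completed fails the run):
1. the basket is lifted clear of the bench, above the tank's rim (height (world z) of basket above 0.085 m), for 0.1 s.
2. the hook is in the notch of the strip (z of hook in the frame of rim between -0.013 and -0.006 m and x of hook in the frame of rim between -0.006 and 0.006 m and y of hook in the frame of rim between -0.032 and 0.032 m), for 0.2 s.
At the end, for the whole second after the job is handed in: the basket hangs at rest by its hook, cup inside the tank: hook bridge 6 to 13 mm below the strip's top (in the notch), within 6 mm across and 32 mm along of the rim point; tilted under 0.25 rad, squared to the wall within 0.3 rad, bearing on the strip (all of step 2 and x of basket in the frame of tank above -0.045 m and angle between basket's own z axis and vertical below 0.25 rad and angle between the x axis of basket and the x axis of tank, either way round below 0.3 rad and linear speed of basket below 0.02 m/s and contact force between basket and tank above 0.3 N); the robot touches nothing.
It fails at once if the basket pressed on the tank or its strip with more than 30 N (contact force between basket and tank above 30 N).
It fails at once if the robot pressed on the tank or its strip with more than 30 N (contact force between any of the arm, the fingers and tank above 30 N).
It fails at once if the tool pot, the spool or the doming block moved by more than 25 mm (distance of any of tool_pot, spool, block from where it was at the start of the episode above 0.025 m).
It also fails if it takes over 64 s, if anything falls off the work surface, if the arm or the gripper's body presses on something with over 40 N, if the wrist force passes 120 N, or if a joint passes its speed limit or range.

## Working session

There is one attempt and no reset: what is moved stays moved. The work goes in short steps, Python scripts to look and compute and a shell command to move; the robot and the scene stay as the last step left them, time stands still between calls to the robot, and variables do not carry over. Pictures are saved under pics/ and viewed, at most 10 in all, crops included, and the job is handed in when it is done.

```bash
mkdir -p pics; ls; cat > h.py <<'E'
import numpy as np, cv2
from workcell import status, eyes, ticket
def cloud(d):
    z=d["range_z"]; h,w=z.shape
    u,v=np.meshgrid(np.arange(w),np.arange(h))
    K=np.array([[d["fx"],0,d["cx"]],[0,d["fy"],d["cy"]],[0,0,1]])
    p=cv2.undistortPoints(np.stack([u,v],-1).reshape(-1,1,2).astype(np.float64),K,np.array([d["k1"],0,0,0.])).reshape(h,w,2)
    c=np.dstack([p[...,0]*z,p[...,1]*z,z])
    return (c-np.array(d["t"]))@np.array(d["R"])   # R^T(c-t)
def save(d,n): cv2.imwrite("pics/"+n,d["img"][...,::-1])
E
python3 - <<'E'
from h import *
for n in("top","side"):
    d=eyes.get_image(n); save(d,n+"0.png"); np.savez(n+"0.npz",**d)
    print(n,d["fx"],d["cx"],d["cy"],d["k1"],-np.array(d["R"]).T@d["t"],np.round(d["R"],3).tolist())
print(status.get_obs())
E
```

```text
pics
top 444.44745229015814 286.1329352939855 210.4344993353967 -0.09543541203269777 [ 439.67601277   39.21530814 1144.67920243] [[0.019, -1.0, 0.024], [-0.985, -0.022, -0.173], [0.174, -0.02, -0.985]]
side 416.0265630863318 279.27236038700914 209.3224667479269 -0.04172365743218671 [242.35675666 404.09302951 616.89382386] [[-0.711, -0.703, 0.006], [-0.501, 0.502, -0.705], [0.493, -0.505, -0.709]]
{'t': 0.1, 'qpos': array([ 1.24300797e+00,  4.23763803e-01,  1.63060078e+00,  1.50099606e-05,
        1.08861198e+00, -1.90039362e-02]), 'qvel': array([ 0.00152671, -0.00209964, -0.00276975,  0.00083748, -0.0005703 ,
        0.0006846 ]), 'joint_torque': array([ 1.04438370e-04, -5.45614922e+01, -2.74322033e+01,  6.45360583e-02,
        1.87992799e-02, -2.28662401e-05]), 'ee_pos': array([189.75012342, 594.97237808, 221.98485055]), 'orientation': array([-4.83084741e-01, -3.10397271e+00,  2.13746845e-03]), 'ft_force': array([-0.02136038, -0.22019307,  1.03348487]), 'moment': array([0.03579762, 0.01281927, 0.03169676]), 'grasp_force': 0.0, 'width': 87.95296696498075}
```

View pics/top0.png

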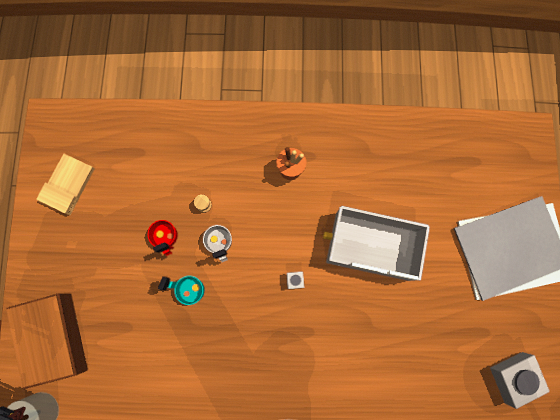

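View pics/side0.png

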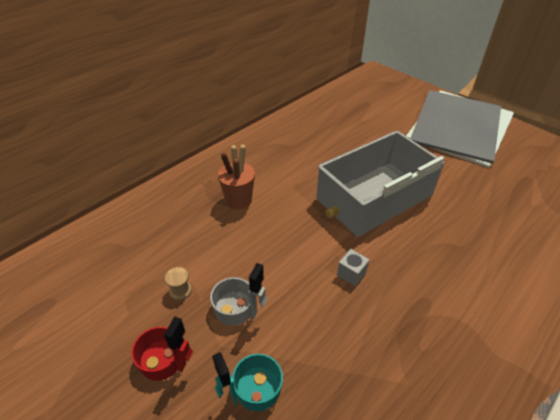

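Three candidates in the top view: steel (217,240), red (162,236) and turquoise (188,290). The bare steel one, with the black grip at (220,256), fits the description; I'll confirm it in a crop while measuring.

```bash
python3 - <<'E'
from h import *
T=dict(np.load("top0.npz"));S=dict(np.load("side0.npz"))
a=T["img"][200:280,180:260];b=T["img"][200:290,320:440];c=S["img"][255:335,200:280];e=S["img"][150:210,370:450]
R=lambda i:cv2.resize(i,(390,290),interpolation=cv2.INTER_CUBIC)
cv2.imwrite("pics/crop.png",np.vstack([np.hstack([R(a),R(b)]),np.hstack([R(c),R(e)])])[...,::-1])
for n,d,(r0,r1,c0,c1),(s0,s1,q0,q1) in(("top",T,(215,280,195,245),(195,290,320,440)),("side",S,(255,330,200,280),(130,240,310,450))):
    P=cloud(d);I=d["img"].astype(int)
    sub=P[r0:r1,c0:c1];im=I[r0:r1,c0:c1]
    g=(im.max(-1)<60)&(sub[...,2]>85)&(sub[...,2]<140)
    x=sub[g];print(n,"grip",g.sum(),x.mean(0),x.min(0),x.max(0)); print(cv2.minAreaRect(x[x[:,2]>np.median(x[:,2])][:,:2].astype(np.float32)))
    sat=im.max(-1)-im.min(-1)
    w=(sat<30)&(im.max(-1)>70)&(sub[...,2]>33)&(sub[...,2]<48);x=sub[w];print(" cuprim",w.sum(),x.mean(0),cv2.minEnclosingCircle(x[:,:2].astype(np.float32)))
    sub=P[s0:s1,q0:q1]
    w=(sub[...,2]>84)&(sub[...,2]<96);x=sub[w];print(" tankrim",w.sum(),cv2.minAreaRect(x[:,:2].astype(np.float32)))
    w=(sub[...,2]>102)&(sub[...,2]<114);x=sub[w];print(" strip",w.sum(),x.mean(0) if len(x) else 0,cv2.minAreaRect(x[:,:2].astype(np.float32)) if len(x) else 0)
    if len(x)>5:
        r,cc=np.where(w);print(np.round(np.c_[cc+q0,r+s0,x][np.argsort(x[:,1])][::max(1,len(x)//25)]).astype(int).tolist())
E
```

```text
top grip 74 [515.39099661 169.20872039 128.45065217] [507.1545817  154.87906134 110.85113587] [523.79833781 183.61917169 134.9576206 ]
((515.66943359375, 169.9612579345703), (10.72623062133789, 28.659587860107422), 22.935546875)
 cuprim 78 [565.62568654 195.35335388  38.60919837] ((558.4969482421875, 187.90948486328125), 35.63998031616211)
 tankrim 697 ((552.00830078125, -209.64617919921875), (224.8238525390625, 140.42916870117188), 78.8338851928711)
 strip 211 [ 484.4023655  -214.15588318  107.94719857] ((484.24090576171875, -215.1971893310547), (159.18655395507812, 9.102095603942871), 79.63097381591797)
[[417, 277, 471, -294, 104], [416, 278, 468, -289, 112], [413, 277, 471, -283, 109], [411, 277, 471, -278, 107], [409, 274, 477, -273, 110], [407, 276, 473, -269, 108], [404, 273, 480, -263, 104], [402, 273, 480, -256, 109], [399, 274, 477, -250, 108], [397, 272, 482, -245, 107], [395, 274, 477, -240, 109], [393, 272, 482, -235, 109], [390, 273, 479, -229, 103], [380, 270, 486, -205, 108], [378, 269, 488, -199, 110], [376, 268, 490, -194, 111], [373, 270, 486, -188, 106], [371, 270,
[... 924 characters left out ...]
 [440, 157, 472, -289, 108], [437, 158, 475, -282, 108], [437, 160, 472, -276, 108], [435, 163, 472, -270, 104], [433, 163, 473, -264, 106], [429, 162, 479, -258, 109], [428, 164, 478, -253, 108], [427, 167, 476, -246, 105], [424, 166, 480, -240, 109], [423, 169, 478, -235, 106], [421, 169, 480, -230, 107], [419, 169, 482, -226, 108], [411, 174, 486, -203, 107], [408, 175, 488, -197, 107], [407, 176, 488, -192, 108], [401, 176, 497, -186, 106], [403, 179, 489, -181, 106], [398, 178, 497, -176, 107], [397, 179, 496, -171, 108], [397, 182, 492, -165, 106], [394, 182, 495, -160, 108], [392, 183, 497, -155, 107], [390, 186, 496, -149, 104], [388, 187, 498, -144, 104], [385, 186, 502, -139, 107]]
```

View pics/crop.png

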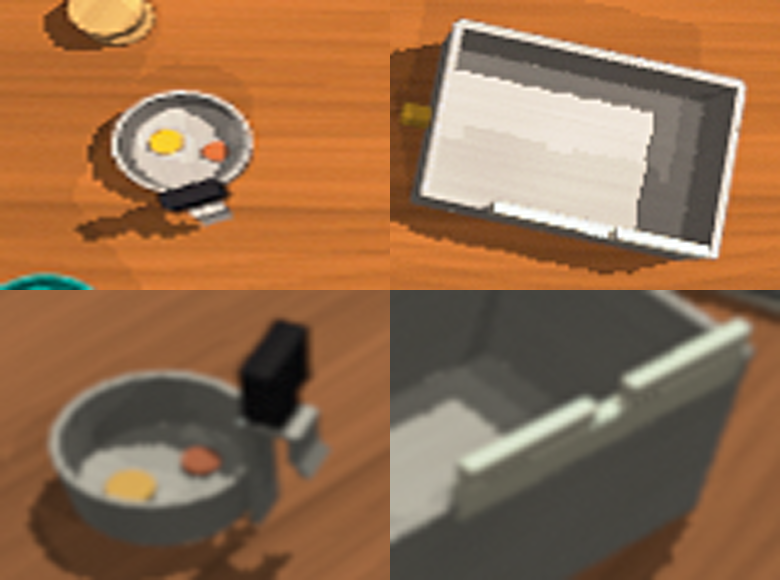

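The crop confirms the bare steel basket with the black grip at side (258,278). The strip's notch is plainly visible at side (415,171) and top (385,271). The measured sizes agree with those given: grip 11x29 mm, cup radius 36 mm, grip-to-cup distance 46 mm, strip 160 mm long at z 108.

```bash
cat >> h.py <<'E'
from scipy.spatial.transform import Rotation as Ro
def delta(x,y,z,yaw):
    """tool-axes shift to TCP target, and rotvec (tool axes) to tool-down with tool y along yaw deg (mod 180)"""
    o=status.get_obs();R=Ro.from_rotvec(o["orientation"]);p=o["ee_pos"]
    best=min((R.inv()*Ro.from_matrix(np.c_[[np.sin(a),-np.cos(a),0],[np.cos(a),np.sin(a),0],[0,0,-1.]])for a in np.radians([yaw,yaw+180])),key=lambda r:r.magnitude())
    print("t",round(o["t"],2),"p",p.round(1),"d",R.inv().apply(np.array([x,y,z])-p).round(1),"rv",best.as_rotvec().round(3),"F",o["ft_force"].round(2),"w",round(o["width"],1),"g",round(o["grasp_force"],1),"q6",o["qpos"][5].round(2))
E
python3 -c "
from h import *
delta(515.8,170.2,200,22.3)"
```

```text
Traceback (most recent call last):
  File "h.py", line 15, in delta
    best=min((R.inv()*Ro.from_matrix(np.c_[[np.sin(a),-np.cos(a),0],[np.cos(a),np.sin(a),0],[0,0,-1.]])for a in np.radians([yaw,yaw+180])),key=lambda r:r.magnitude())
  File "h.py", line 15, in <genexpr>
    best=min((R.inv()*Ro.from_matrix(np.c_[[np.sin(a),-np.cos(a),0],[np.cos(a),np.sin(a),0],[0,0,-1.]])for a in np.radians([yaw,yaw+180])),key=lambda r:r.magnitude())
                      ~~~~~~~~~~~~~~^^^^^^^^^^^^^^^^^^^^^^^^^^^^^^^^^^^^^^^^^^^^^^^^^^^^^^^^^^^^^^^^^^^
  File "scipy/spatial/transform/_rotation.pyx", line 1143, in scipy.spatial.transform._rotation.Rotation.from_matrix
ValueError: Non-positive determinant (left-handed or null coordinate frame) in rotation matrix 0: [[ 0.37945616  0.92520972  0.        ]
 [-0.92520972  0.37945616  0.        ]
 [ 0.          0.         -1.        ]].
```

```bash
sed -i 's/\[np.sin(a),-np.cos(a),0\]/[-np.sin(a),np.cos(a),0]/' h.py
python3 -c "
from h import *
delta(515.8,170.2,200,22.3)"
```

```text
t 0.1 p [189.8 595.  222. ] d [-439.7 -305.6   22.4] rv [-0.001  0.001  0.873] F [-0.02 -0.22  1.03] w 88.0 g 0.0 q6 -0.02
```

The rows are not in the units I measure in: shifts go in cm and turns go in units of 0.25 rad. I convert before sending: -29 mm is -2.9, -20 mm is -2.

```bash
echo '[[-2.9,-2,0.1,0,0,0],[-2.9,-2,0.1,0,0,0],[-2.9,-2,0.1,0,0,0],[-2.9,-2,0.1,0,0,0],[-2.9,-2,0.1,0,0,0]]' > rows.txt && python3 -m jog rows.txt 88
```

```text
refused: ROWS must be a list holding one list of rows, three levels of brackets. Nothing was moved.
```

Nothing moved. I misread the format; it is a list holding one list of rows, three levels of brackets. Resending.

```bash
echo '[[[-2.9,-2,0.1,0,0,0],[-2.9,-2,0.1,0,0,0],[-2.9,-2,0.1,0,0,0],[-2.9,-2,0.1,0,0,0],[-2.9,-2,0.1,0,0,0]]]' > rows.txt && python3 -m jog rows.txt 88; echo '[[[-2.9,-2,0.1,0,0,0],[-2.9,-2,0.1,0,0,0],[-2.9,-2,0.1,0,0,0],[-2.9,-2,0.1,0,0,0],[-2.9,-2,0.1,0,0,0]]]' > rows.txt && python3 -m jog rows.txt; echo '[[[-2.9,-2,0.1,0,0,0],[-2.9,-2,0.1,0,0,0],[-2.9,-2,0.1,0,0,0],[-2.9,-2,0.1,0,0,0],[-1.5,-1,0.1,0,0,0]]]' > rows.txt && python3 -m jog rows.txt; echo '[[[0,0,0,0,0,0.48],[0,0,0,0,0,0.48],[0,0,0,0,0,0.48],[0,0,0,0,0,0.48],[0,0,0,0,0,0.48]]]' > rows.txt && python3 -m jog rows.txt; echo '[[[0,0,0,0,0,0.48],[0,0,0,0,0,0.48],[0,0,0,0,0,0.132],[0,0,0,0,0,0]]]' > rows.txt && python3 -m jog rows.txt
python3 -c "
from h import *
delta(515.8,170.2,200,22.3)"
```

```text
t: 0.52
ee_pos: [298.1, 454.5, 217.3]
orientation: [-0.482, -3.104, 0.001]
ft_force: [-0.3, -0.2, -0.1]
width: 88.1
grasp_force: 0.0
t: 0.93
ee_pos: [406.0, 315.1, 212.5]
orientation: [-0.483, -3.104, 0.0]
ft_force: [1.2, 0.2, 0.4]
width: 87.8
grasp_force: 0.0
t: 1.35
ee_pos: [504.5, 188.4, 207.5]
orientation: [0.486, 3.103, -0.001]
ft_force: [0.6, 1.4, 1.2]
width: 87.8
grasp_force: 0.0
t: 1.77
ee_pos: [502.6, 190.9, 207.3]
orientation: [-1.387, -2.818, 0.001]
ft_force: [-0.0, -0.4, 0.4]
width: 87.6
grasp_force: 0.0
t: 2.1
ee_pos: [502.6, 191.1, 207.4]
orientation: [-1.751, -2.608, 0.001]
ft_force: [-0.5, 0.9, -0.3]
width: 88.1
grasp_force: 0.0
t 2.1 p [502.6 191.1 207.4] d [-24.4   4.3   7.4] rv [-0.001 -0.    -0.001] F [-0.54  0.85 -0.31] w 88.1 g 0.0 q6 -0.05
```

```bash
echo '[[[-1.2,0.2,0.4,0,0,0],[-1.2,0.2,0.4,0,0,0],[0,0,2,0,0,0],[0,0,2,0,0,0],[0,0,2,0,0,0]]]' > rows.txt && python3 -m jog rows.txt 60; echo '[[[0,0,2,0,0,0],[0,0,1.5,0,0,0],[0,0,0,0,0,0],[0,0,0,0,0,0]]]' > rows.txt && python3 -m jog rows.txt
python3 -c "
from h import *
delta(515.8,170.2,97,22.3)
d=eyes.get_image('side');P=cloud(d);save(d,'s1.png')
i=d['img'][235:315,200:300];cv2.imwrite('pics/s1c.png',cv2.resize(i,None,fx=6,fy=6)[...,::-1])"
```

```text
t: 2.52
ee_pos: [516.4, 169.2, 138.7]
orientation: [1.75, 2.609, 0.001]
ft_force: [-0.0, 0.5, -0.1]
width: 61.1
grasp_force: 0.0
t: 2.85
ee_pos: [515.5, 169.5, 103.8]
orientation: [-1.75, -2.608, 0.003]
ft_force: [-0.2, -0.4, -0.0]
width: 59.9
grasp_force: 0.0
t 2.85 p [515.5 169.5 103.8] d [0.5 0.6 6.8] rv [-0.002 -0.    -0.   ] F [-0.15 -0.38 -0.04] w 59.9 g 0.0 q6 -0.09
```

View pics/s1c.png

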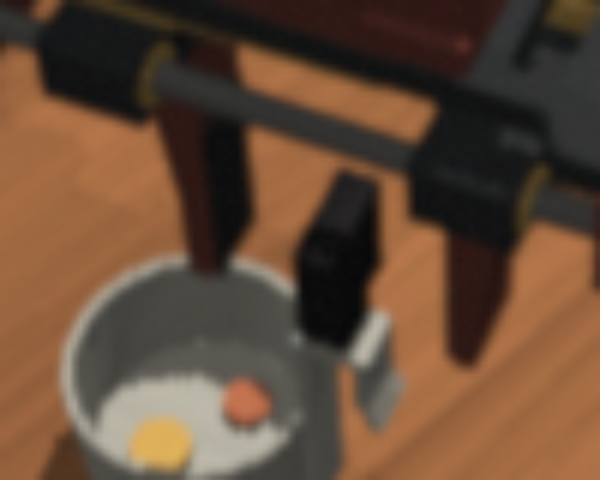

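The grip (crop pixel 340,260) stands midway between the two fingers, square to them. I'll lower a little and close.

```bash
echo '[[[0,0,0.6,0,0,0],[0,0,0,0,0,0]]]' > rows.txt && python3 -m jog rows.txt; echo '[[[0,0,0,0,0,0],[0,0,0,0,0,0],[0,0,0,0,0,0],[0,0,0,0,0,0],[0,0,0,0,0,0]]]' > rows.txt && python3 -m jog rows.txt 4;  echo '[[[0,0,0,0,0,0],[0,0,0,0,0,0],[0,0,0,0,0,0],[0,0,0,0,0,0]]]' > rows.txt && python3 -m jog rows.txt
echo '[[[0,0,-1,0,0,0],[0,0,-2,0,0,0],[0,0,-3,0,0,0],[0,0,-3,0,0,0],[0,0,-2,0,0,0]]]' > rows.txt && python3 -m jog rows.txt; echo '[[[0,0,-1.5,0,0,0],[0,0,0,0,0,0],[0,0,0,0,0,0]]]' > rows.txt && python3 -m jog rows.txt
python3 - <<'E'
from h import *
delta(515.5,169.5,223,22.3)
d=eyes.get_image('side');P=cloud(d);save(d,'s2.png')
E
```

```text
t: 3.07
ee_pos: [516.1, 170.4, 98.9]
orientation: [1.75, 2.608, 0.001]
ft_force: [0.2, -0.6, -0.0]
width: 60.0
grasp_force: 0.0
t: 3.48
ee_pos: [515.8, 170.6, 98.9]
orientation: [1.75, 2.609, 0.0]
ft_force: [0.5, 0.5, 0.2]
width: 30.1
grasp_force: 0.0
t: 3.82
ee_pos: [515.9, 170.6, 98.8]
orientation: [1.75, 2.609, 0.001]
ft_force: [0.1, 0.5, 0.2]
width: 11.7
grasp_force: 30.0
t: 4.23
ee_pos: [516.1, 170.6, 211.6]
orientation: [1.75, 2.608, 0.002]
ft_force: [-1.2, 0.0, -1.0]
width: 11.7
grasp_force: 30.0
t: 4.48
ee_pos: [515.7, 170.5, 224.4]
orientation: [1.75, 2.608, 0.002]
ft_force: [-0.4, 0.1, -1.5]
width: 12.0
grasp_force: 30.0
t 4.48 p [515.7 170.5 224.4] d [-0.9 -0.6  1.4] rv [ 0.001  0.    -0.   ] F [-0.35  0.06 -1.48] w 12.0 g 30.0 q6 -0.09
```

View pics/s2.png

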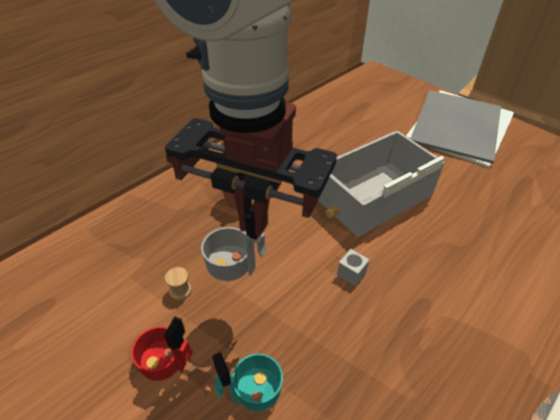

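Basket held level, grip at (252,235). Now over the strip, 20 mm to the +y side of the notch.

```bash
python3 -c "
from h import *
delta(488.3,-196.4,230,-10.8)"
```

```text
t 4.53 p [515.  170.3 223.3] d [-329.2 -163.8   -6.6] rv [-0.001  0.     0.578] F [-0.25 -0.94 -2.78] w 11.9 g 30.0 q6 -0.09
```

Scaled: -20 mm is -2, -5 mm is -0.5.

```bash
echo '[[[-1,-0.5,-0.2,0,0,0],[-2,-1,-0.2,0,0,0],[-2.4,-1.2,-0.2,0,0,0],[-2.4,-1.2,-0.1,0,0,0],[-2.4,-1.2,0,0,0,0]]]' > rows.txt && python3 -m jog rows.txt; echo '[[[-2.4,-1.2,0,0,0,0],[-2.4,-1.2,0,0,0,0],[-2.4,-1.2,0,0,0,0],[-2.4,-1.2,0,0,0,0],[-2.4,-1.2,0,0,0,0]]]' > rows.txt && python3 -m jog rows.txt; echo '[[[-2.4,-1.2,0,0,0,0],[-2.4,-1.2,0,0,0,0],[-2.4,-1.2,0,0,0,0],[-2,-1,0,0,0,0],[-1,-0.5,0,0,0,0]]]' > rows.txt && python3 -m jog rows.txt; echo '[[[0,0,0,0,0,0.4],[0,0,0,0,0,0.48],[0,0,0,0,0,0.48],[0,0,0,0,0,0.48],[0,0,0,0,0,0.472]]]' > rows.txt && python3 -m jog rows.txt;echo '[[[0,0,0,0,0,0],[0,0,0,0,0,0]]]' > rows.txt && python3 -m jog rows.txt
python3 -c "
from h import *
delta(488.3,-196.4,230,-10.8)"
```

```text
t: 4.95
ee_pos: [506.0, 55.1, 229.5]
orientation: [-1.748, -2.608, 0.003]
ft_force: [-0.4, -0.1, -2.1]
width: 12.0
grasp_force: 30.0
t: 5.37
ee_pos: [495.6, -78.8, 229.3]
orientation: [-1.749, -2.607, 0.002]
ft_force: [-0.2, 0.5, -0.8]
width: 11.7
grasp_force: 30.0
t: 5.78
ee_pos: [487.2, -193.2, 229.4]
orientation: [-1.751, -2.605, 0.002]
ft_force: [-0.1, 0.4, -2.0]
width: 11.9
grasp_force: 30.0
t: 6.2
ee_pos: [487.7, -190.4, 229.6]
orientation: [-2.425, -1.993, 0.002]
ft_force: [-0.1, 0.4, -2.2]
width: 11.7
grasp_force: 30.0
t: 6.37
ee_pos: [488.0, -190.4, 229.9]
orientation: [-2.416, -2.005, 0.001]
ft_force: [1.1, -1.1, -2.4]
width: 12.3
grasp_force: 30.0
t 6.37 p [ 488.  -190.4  229.9] d [-5.8  1.4 -0.1] rv [-0.002 -0.     0.003] F [ 1.1  -1.08 -2.36] w 12.3 g 30.0 q6 -0.21
```

Scaled: -3 mm is -0.3, 15 mm is 1.5.

```bash
echo '[[[-0.3,0.1,1,0,0,0],[-0.3,0.05,1.5,0,0,0],[0,0,1.5,0,0,0],[0,0,1.2,0,0,0],[0,0,0.8,0,0,0]]]' > rows.txt && python3 -m jog rows.txt;echo '[[[0,0,0,0,0,0],[0,0,0,0,0,0]]]' > rows.txt && python3 -m jog rows.txt
python3 - <<'E'
from h import *
delta(488.3,-196.4,170,-10.8)
a=np.radians(-10.8);ex=np.array([np.cos(a),np.sin(a)]);ey=np.array([-np.sin(a),np.cos(a)])
p=status.get_obs()["ee_pos"][:2]
for n in("side","top"):
    d=eyes.get_image(n);P=cloud(d);save(d,n+'3.png');np.savez(n+"3.npz",**d)
    if n=="side": i=d['img'][90:210,340:460];cv2.imwrite('pics/s3c.png',cv2.resize(i,(600,600),interpolation=cv2.INTER_CUBIC)[...,::-1])
    w=(P[...,2]>104.5)&(P[...,2]<112)&(abs(P[...,0]-485)<30)&(abs(P[...,1]+216)<95)
    q=P[w][:,:2]-p; X=q@ex;Y=q@ey;print(n,w.sum());
    for y0 in range(-100,60,8):
        m=(Y>=y0)&(Y<y0+8)
        if m.sum()>1: print(y0,m.sum(),X[m].min().round(1),np.median(X[m]).round(1),X[m].max().round(1))
E
```

```text
t: 6.78
ee_pos: [488.5, -196.8, 168.8]
orientation: [-2.418, -2.004, 0.001]
ft_force: [1.0, -0.3, -1.4]
width: 11.5
grasp_force: 30.0
t: 6.95
ee_pos: [488.7, -196.8, 170.1]
orientation: [-2.419, -2.002, 0.001]
ft_force: [-0.0, -0.0, -1.4]
width: 12.2
grasp_force: 30.0
t 6.95 p [ 488.7 -196.8  170.1] d [ 0.4 -0.5  0.1] rv [-0.001 -0.     0.001] F [-0.04 -0.04 -1.43] w 12.2 g 30.0 q6 -0.22
side 282
-100 10 -3.1 -0.1 3.3
-92 10 -4.0 -1.7 3.7
-84 10 -4.2 -0.5 2.0
-76 13 -3.9 0.4 3.3
-68 12 -4.6 -1.8 3.5
-60 12 -3.4 -1.1 3.2
-52 13 -3.6 -0.1 4.2
-44 11 -4.0 -0.2 4.5
-36 10 -3.6 -1.1 3.9
-12 11 -2.5 1.1 4.8
-4 22 -2.6 2.8 6.2
4 29 -3.4 7.0 15.8
12 28 -2.8 13.0 18.9
20 27 -3.1 5.4 21.8
28 15 -2.4 0.5 5.6
36 15 -2.3 0.4 4.9
44 12 -2.9 -0.0 5.7
52 17 -2.5 1.1 5.3
top 93
4 18 -4.9 0.8 11.7
12 13 -4.4 -0.9 16.7
20 13 -5.0 -0.9 20.2
28 14 -5.1 -1.2 2.6
36 10 -4.7 -2.0 2.9
44 10 -3.9 -1.1 1.9
52 12 -4.7 -0.7 2.8
```

View pics/s3c.png

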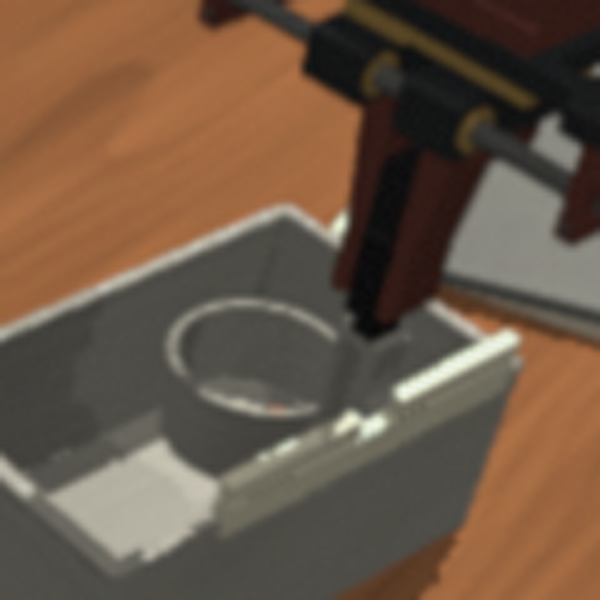

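The side crop shows the cup inside the tank and the hook (crop 380,365) just above the strip, on the near side of the notch (375,425). I'll check hook against strip within this one view.

```bash
python3 - <<'E'
from h import *
a=np.radians(-10.8);ex=np.array([np.cos(a),np.sin(a)]);ey=np.array([-np.sin(a),np.cos(a)])
p=np.array([488.7,-196.8])
for n in("side","top"):
    d=dict(np.load(n+"3.npz"));P=cloud(d);q=P[...,:2]-p;X=q@ex;Y=q@ey;Z=P[...,2]
    for z0 in range(116,168,6):
        m=(Z>=z0)&(Z<z0+6)&(abs(Y)<18)&(X>-25)&(X<3)
        if m.sum()>1:print(n,z0,m.sum(),"X",np.percentile(X[m],[0,20,50,80,100]).round(1),"Y",np.percentile(Y[m],[0,10,90,100]).round(1))
E
```

```text
side 122 21 X [-14.3 -13.9 -12.6 -11.2 -10.2] Y [-9.2 -7.9  5.2  7. ]
side 128 19 X [-12.3 -11.1 -10.7  -9.9  -6. ] Y [-8.  -5.2  6.5  7.7]
side 134 18 X [-11.6 -11.  -10.1  -9.2  -6.7] Y [-8.2 -7.   6.9  7.9]
side 140 20 X [-10.9 -10.4 -10.   -9.4  -5.9] Y [-10.   -7.2   6.6   7.3]
side 146 28 X [-11.3 -10.5  -9.5  -5.7   2.3] Y [-9.1 -4.6  6.4  7.7]
side 152 37 X [-10.8  -8.1  -5.5  -2.7   2.9] Y [-8.8 -7.   6.1  8. ]
side 158 10 X [-7.2 -6.  -4.7 -2.9  0.6] Y [-2.9  2.2  6.2  7.5]
side 164 14 X [-13.   -6.   -3.7  -0.7   2.6] Y [ 5.5 10.4 13.8 15.3]
```

```bash
echo '[[[0,0.1,0.4,0,0,0],[0,0,0.5,0,0,0],[0,0,0.5,0,0,0],[0,0,0.4,0,0,0],[0,0,0,0,0,0]]]' > rows.txt && python3 -m jog rows.txt;echo '[[[0,0,0.3,0,0,0],[0,0,0.3,0,0,0],[0,0,0,0,0,0]]]' > rows.txt && python3 -m jog rows.txt
```

```text
t: 7.47
ee_pos: [489.3, -196.8, 151.6]
orientation: [-2.42, -2.001, 0.001]
ft_force: [-0.0, 0.3, -2.5]
width: 11.6
grasp_force: 30.0
t: 7.72
ee_pos: [489.7, -197.0, 146.1]
orientation: [-2.421, -2.001, 0.001]
ft_force: [0.2, -0.1, -1.7]
width: 12.2
grasp_force: 30.0
```

Scaled: 4 mm is 0.4, 2 mm is 0.2.

```bash
echo '[[[0,0,0.4,0,0,0],[0,0,0.4,0,0,0],[0,0,0.4,0,0,0],[0,0,0.2,0,0,0],[0,0,0,0,0,0]]]' > rows.txt && python3 -m jog rows.txt;echo '[[[0,0,0.1,0,0,0],[0,0,0,0,0,0]]]' > rows.txt && python3 -m jog rows.txt;echo '[[[0,0,0.1,0,0,0],[0,0,0,0,0,0]]]' > rows.txt && python3 -m jog rows.txt | grep -E 'pos|ft'
```

```text
t: 8.13
ee_pos: [489.6, -196.9, 132.0]
orientation: [-2.42, -2.001, 0.001]
ft_force: [1.0, 0.9, -1.8]
width: 12.0
grasp_force: 30.0
t: 8.3
ee_pos: [490.0, -197.1, 131.6]
orientation: [2.421, 2.002, -0.0]
ft_force: [-0.2, 0.4, -2.5]
width: 11.9
grasp_force: 30.0
ee_pos: [490.0, -197.1, 130.7]
ft_force: [-0.5, -0.3, -1.3]
```

```bash
for i in 1; do echo '[[[0,0,0.1,0,0,0],[0,0,0,0,0,0]]]' > rows.txt && python3 -m jog rows.txt | grep -E 'pos|ft';echo '[[[0,0,0.1,0,0,0],[0,0,0,0,0,0]]]' > rows.txt && python3 -m jog rows.txt | grep -E 'pos|ft'; done
```

```text
ee_pos: [489.9, -197.1, 129.6]
ft_force: [-0.1, 1.0, -1.9]
ee_pos: [490.1, -197.1, 128.8]
ft_force: [-1.2, 0.6, -1.3]
```

```bash
echo '[[[0,0,0.07,0,0,0],[0,0,0,0,0,0]]]' > rows.txt && python3 -m jog rows.txt | grep -E 'pos|ft';echo '[[[0,0,0.07,0,0,0],[0,0,0,0,0,0]]]' > rows.txt && python3 -m jog rows.txt | grep -E 'pos|ft'
```

```text
ee_pos: [490.1, -197.2, 128.8]
ft_force: [-2.7, 1.4, 7.3]
ee_pos: [490.2, -197.1, 128.7]
ft_force: [-3.9, 2.3, 13.7]
```

Scaled: -2 mm is -0.2, -1 mm is -0.1.

```bash
echo '[[[0,0,-0.1,0,0,0],[-0.2,0,0,0,0,0],[0,0,0,0,0,0]]]' > rows.txt && python3 -m jog rows.txt | grep -E 'pos|ft';echo '[[[-0.2,0,0,0,0,0],[-0.2,0,0,0,0,0],[-0.2,0,0,0,0,0],[0,0,0,0,0,0]]]' > rows.txt && python3 -m jog rows.txt | grep -E 'pos|ft'; echo '[[[-0.2,0,0,0,0,0],[-0.2,0,0,0,0,0],[0,0,0,0,0,0]]]' > rows.txt && python3 -m jog rows.txt | grep -E 'pos|ft'
```

```text
ee_pos: [490.0, -199.0, 128.7]
ft_force: [-0.5, 2.8, 7.5]
ee_pos: [489.1, -204.9, 128.7]
ft_force: [-0.6, 2.9, 5.2]
ee_pos: [488.3, -208.9, 128.7]
ft_force: [-0.4, 3.6, 4.5]
```

Scaled: -2 mm is -0.2, -1.5 mm is -0.15.

```bash
echo '[[[-0.2,0,0,0,0,0],[-0.15,0,0,0,0,0],[0,0,0,0,0,0]]]' > rows.txt && python3 -m jog rows.txt | grep -E 'pos|ft';echo '[[[-0.1,0,0,0,0,0],[0,0,0,0,0,0]]]' > rows.txt && python3 -m jog rows.txt | grep -E 'pos|ft'; echo '[[[-0.1,0,0,0,0,0],[0,0,0,0,0,0]]]' > rows.txt && python3 -m jog rows.txt | grep -E 'pos|ft'
```

```text
ee_pos: [487.4, -212.5, 128.5]
ft_force: [0.4, 1.7, 3.4]
ee_pos: [486.7, -213.6, 128.0]
ft_force: [-0.2, -0.6, -1.2]
ee_pos: [486.1, -214.4, 127.8]
ft_force: [-0.1, 0.7, -1.9]
```

Scaled: -1 mm is -0.1, 1.5 mm is 0.15.

```bash
echo '[[[-0.1,0,0.15,0,0,0],[0,0,0.15,0,0,0],[0,0,0,0,0,0]]]' > rows.txt && python3 -m jog rows.txt | grep -E 'pos|ft';echo '[[[0,0,0.2,0,0,0],[0,0,0.2,0,0,0],[0,0,0,0,0,0]]]' > rows.txt && python3 -m jog rows.txt | grep -E 'pos|ft'; echo '[[[0,0,0.1,0,0,0],[0,0,0,0,0,0]]]' > rows.txt && python3 -m jog rows.txt | grep -E 'pos|ft'
```

```text
ee_pos: [486.1, -215.2, 124.8]
ft_force: [0.2, -0.4, -1.7]
ee_pos: [486.2, -215.1, 120.8]
ft_force: [-0.9, -0.2, -2.5]
ee_pos: [486.4, -215.2, 120.1]
ft_force: [-0.8, 0.2, -1.5]
```

Scaled: 0.7 mm is 0.07.

```bash
echo '[[[0,0,0.07,0,0,0],[0,0,0,0,0,0]]]' > rows.txt && python3 -m jog rows.txt | grep -E 'pos|ft';echo '[[[0,0,0.05,0,0,0],[0,0,0,0,0,0],[0,0,0,0,0,0]]]' > rows.txt && python3 -m jog rows.txt | grep -E 'pos|ft'
```

```text
ee_pos: [486.5, -215.2, 119.5]
ft_force: [-0.2, 0.5, -2.9]
ee_pos: [486.5, -215.3, 119.1]
ft_force: [-0.5, 0.2, -1.7]
```

Scaled: 0.6 mm is 0.06.

```bash
echo '[[[0,0,0.06,0,0,0],[0,0,0,0,0,0],[0,0,0,0,0,0]]]' > rows.txt && python3 -m jog rows.txt | grep -E 'pos|ft'
```

```text
ee_pos: [486.6, -215.3, 118.8]
ft_force: [-0.4, -0.5, 2.9]
```

Seated 10.0 mm below the strip's top. Let go and back off.

Scaled: -10 mm is -1, -30 mm is -3.

```bash
echo '[[[0,0,0,0,0,0],[0,0,0,0,0,0],[0,0,0,0,0,0],[0,0,0,0,0,0],[0,0,0,0,0,0]]]' > rows.txt && python3 -m jog rows.txt 50;echo '[[[0,0,0,0,0,0],[0,0,0,0,0,0],[0,0,-0.5,0,0,0],[0,0,-1,0,0,0],[0,0,-2,0,0,0]]]' > rows.txt && python3 -m jog rows.txt | grep -E 'pos|ft|wid'; echo '[[[0,0,-3,0,0,0],[0,0,-3,0,0,0],[0,0,-2,0,0,0],[0,0,0,0,0,0],[0,0,0,0,0,0]]]' > rows.txt && python3 -m jog rows.txt | grep -E 'pos|ft|wid'
python3 - <<'E'
from h import *
d=eyes.get_image("side");i=d['img'][110:230,310:470];cv2.imwrite('pics/s4c.png',cv2.resize(i,(800,600),interpolation=cv2.INTER_CUBIC)[...,::-1])
P=cloud(d);m=(d["img"].max(-1)<60)&(P[...,2]>95)&(P[...,2]<150)&(abs(P[...,0]-486)<30)&(abs(P[...,1]+215)<30)
x=P[m];print(m.sum(),x.mean(0),x.max(0),cv2.minAreaRect(x[x[:,2]>np.median(x[:,2])][:,:2].astype(np.float32)))
E
```

```text
t: 12.3
ee_pos: [486.5, -215.3, 118.5]
orientation: [2.421, 2.002, -0.0]
ft_force: [0.7, -0.3, -0.1]
width: 41.5
grasp_force: 0.0
ee_pos: [485.3, -214.7, 152.8]
ft_force: [-0.1, -0.2, 0.3]
width: 50.0
ee_pos: [487.2, -215.6, 235.2]
ft_force: [0.1, 0.2, -0.1]
width: 49.8
263 [ 484.92131336 -211.02428476  132.36428698] [ 496.62145596 -200.13963915  149.91901307] ((487.86932373046875, -215.30450439453125), (31.159650802612305, 13.493762016296387), 79.29156494140625)
```

View pics/s4c.png

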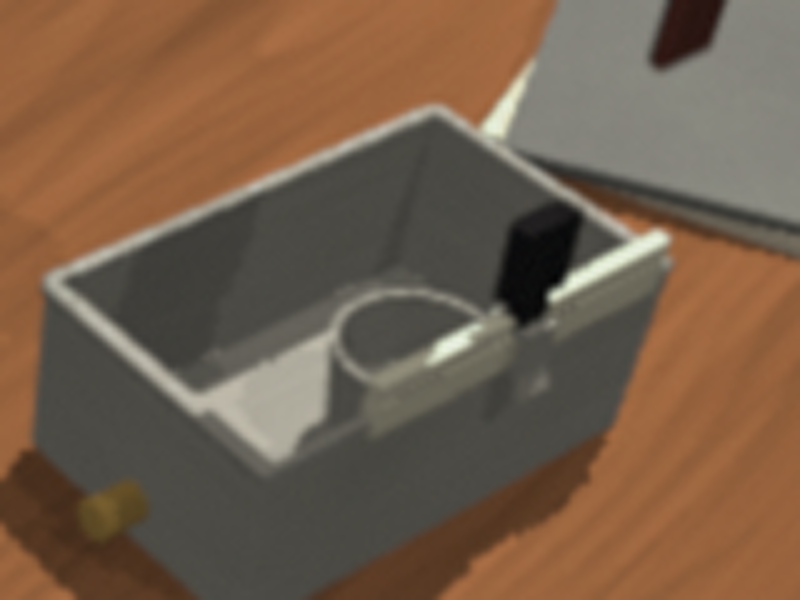

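The crop shows the basket hanging in the notch, hook at (530,345), with the cup inside the tank, and the robot clear of it. The grip is squared to the wall (79.3°, strip 79.2°).

```bash
echo '[[[0,0,0,0,0,0],[0,0,0,0,0,0],[0,0,0,0,0,0],[0,0,0,0,0,0],[0,0,0,0,0,0]]]' > rows.txt && python3 -m jog rows.txt | head -1; python3 -c "
from workcell import ticket
print(ticket.close_job())"
```

```text
t: 13.6
the job is handed in; nothing more can be done
None
```

The steel basket hangs by its hook in the strip's notch with the cup inside the tank, the gripper is clear, and the job is handed in at about 14 s; no verdict came back.

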